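# Lock the instrument cassette in the draining cradle

## Robot

A 6-joint arm with a two-finger parallel gripper is mounted at the origin on a cart in front of the work surface, level with it; the furniture and walls round the work are solid. World frame = base frame: x ahead of the robot, y to its left, z up, the work surface at z = 0. Lengths are in mm, angles in degrees, forces in N, time in s.
With the tool pointing down it reaches from about 325 to 925 mm from the base axis. Payload 3.1 kg.
Tool frame: the origin (TCP) lies at the very end of the fingers, on their centre line; the grasp point (between the pads) lies grasp_offset behind it (grasp_offset is the distance from the TCP to the grasp point, in mm); z points along the fingers, x is the direction in which the jaws open and shut, and the axes are right-handed (so a half turn about z gives the same grasp; the last joint's range is limited). The gripper opens to 85 mm and grips with 20 to 120 N. Pads are 22 mm wide; open, the fingers measure 114 mm over their backs; the gripper's body (76 mm by 85 mm) begins 54 mm behind the grasp point. The pads swing forward as they close: fully open they stand 13 mm farther back than shut.
Start: joints at [-79.481, 12.427, 92.441, -0, 75.132, -6.429], TCP at [182.212, -597.861, 231.3] pointing down, gripper open.
Joint ranges: [-157.48, 157.48], [-44.54, 120.13], [17.64, 146.25], [-64.5, 244.5], [7.68, 150.69], [-147.95, 147.95]. Speed limits (degrees/s): [159.86, 159.86, 180, 180, 180, 180].

## Interface

Orientations are given as [roll, pitch, yaw] about the fixed x, y, z axes, in that order (R = Rz(yaw) Ry(pitch) Rx(roll)).
In Python, from station import * gives the robot as it stands. Calls block until the motion is done:
- goto(position, orientation): joint-space move of the TCP to a pose.
- move_l(position, attitude=None, speed=150): straight line of the TCP; attitude=None keeps the orientation; speed is the mean speed in mm/s.
- move_j(angles): joint-space move.
- grip(opening, squeeze=None): finger opening in mm; squeeze is the grip in N (None keeps the last); returns when the fingers have stopped.
- wait(seconds).
- solve_ik(position, orientation): joint angles nearest the present ones, or None.
- get_obs(): the state.
- get_image(name): name is "scene" or "side" or "wrist"; returns the picture (420x560x3 uint8, red, green, blue); there is no depth.
- get_calibration(name): a dict with "fx", "fy", "cx", "cy" (pixels), "R" (3x3) and "t" (3): a world point X has camera coordinates R X + t; the wrist camera has in their place "mount" (4x4, takes a point from camera to tool coordinates, whose origin is the TCP and whose axes are the tool frame's). Camera axes: x right, y down, z forward; pixel columns grow to the right and rows downward; lengths in mm; the calibration is good to about 2 mm. A picture is of the moment at which its call begins: read the wrist's pose just before it. get_calibration takes no time and is no camera call.
A pose or a line that the arm cannot do raises Unreachable and nothing moves.
- sign_off(): hands the job in, once; it reports no verdict.
Trained networks look in the newest picture that a camera, given by its name, has taken for a name from the list of things; names that differ only in an ending like _2 or _b are one class to them, and where a whole thing is asked for, a point or a joint stands for the part that bears it (a point fixed in the world has none). Each returns a list of dicts, best first, with "score" (0 to 1); they miss things now and then, are a little off and sometimes report something else, mostly with a low value. They report only what shows in the picture. A call takes as long as a camera call.
- spot_in(name, camera): "extent" ([centre column, centre row, width, height] in pixels, round what is visible of it).
- regions_of(name, camera): "region" (420x560 bool, what is visible of it) and "extent" ([centre column, centre row, width, height] in pixels, round what is visible of it).
The state is a dict: "t": time; "joint_pos": joint angles; "qvel": joint speeds; "effort": joint torques, N m; "tcp_pos": TCP position; "ee_rot": TCP orientation; "wrist_force": force on the tool from outside, world axes, zero at the start; "moment": the same for the moment, N m; "grip_width": finger opening in mm.
Only numpy, scipy, OpenCV 4.12 (cv2) and the standard library are available. Lean on these libraries where they do the work, as an engineer would, in place of code of your own. Each camera call takes 0.05 s, during which the arm holds its last target. There are 200 camera calls.

## Task

Lay the steel instrument cassette on the sloping deck of the draining cradle, between the side guides with its long side down at the two lower stop studs, then swing the retaining bar fully shut over it. Then take the quick-release pin from its rest with both its side buttons squeezed in, push it squarely through the bar's hole and the lug's hole below until its shoulder sits on the bar, and let go so that the buttons spring out and the pin is locked. Leave the other things on the worktop where they are.

Things in the scene. Friction and masses are not known exactly. Their poses are not given: they have to be found in the camera images.
- cassette: closed flat steel box with square perforations, 140 x 56 x 32 mm, 0.2 to 0.4 kg, both ends alike. Origin at the centre of its underside; x along its length, z up through its lid. It lies flat in the low steel tray (floor 2 mm up), its length roughly along world x. Take it across its 56 mm width. Either way round will do on the deck.
- deck: sloping steel plate of the fixed cradle, 250 mm wide, 120 mm up the slope, 30 degrees, low edge towards the robot. Origin: centre of its upper face, 62 mm above the worktop; x up the slope, y across it (leftward), z its normal. The cassette belongs with its underside's centre on this origin, its length along y. Side guides 18 mm high stand at y +-79 mm, 153 mm apart inside.
- stop_left (a point): top of the left lower stop stud's uphill face, deck (-29, 50, 18) mm; its twin is at y = -50. Each stud is 22 mm wide and 18 mm high; the cassette's lower long side rests there, 1 mm play. Nothing stands between the studs or uphill of the cassette, so fingers may go down beside both long sides near y = 0.
- bar (a joint): angle of the retaining bar about its pivot, rad: 0 = fully shut, against its stop, lying along the deck's -y over the cassette, its end hole over the lug's; at 1.57 it points up the slope (deck +x). Starts open, stays where it is left; takes about 0.25 N m at most. The steel bar is 22 mm wide, 10 mm thick, its upper face at deck z = 46 mm; a 17 mm hole in its square end, 202 mm from the pivot.
- bar_pivot (a point): pivot of the bar at the deck's left end, at the level of the bar's upper face: deck (0, 100, 46) mm. The pivot axis is parallel to the deck's z.
- bar_knob (a point): middle of the upright round grey knob on the bar, 20 mm diameter, 32 mm tall (16 mm either way along the deck's normal), 100 mm from the pivot, at deck z = 70 mm. Its axis is parallel to the deck's z; it can turn between the fingers as the bar swings.
- lock_hole (a point): point on the lug hole's axis at the level of the shut bar's upper face, at the deck's right end, deck (0, -102, 46) mm: the seat of the pin's shoulder. Has the deck's axes; the pin goes in along the deck's -z, head up, at any turn about its axis. The lug is a bridge with a plate at deck z 24 to 34 mm, 17 mm through hole, free space below.
- pin: quick-release (ball-lock) pin, 93 mm long, about 0.16 kg, steel with a plain grey head; starts upright, locked in its rest. Origin at the centre of its shoulder's underside, z up through the head. Below it a 14 mm shank, 41 mm long, the last 8 mm tapered. Above: shoulder 30 mm diameter, 5 mm thick, then the head, 24 mm (x) by 17 mm (y), up to z = 52 mm.
- pin_grip (a point): centre of the pin's head between its two buttons, 30 mm above the shoulder's underside. The buttons are flat pads on the +y and -y sides of the head, 20 mm wide, z 12 to 44 mm of the pin; 31 mm over their faces when out, 21 mm fully squeezed. Each needs about 5.5 N; a 20 to 30 N grip across them holds both in.
- pin_studs (a point): centre of the shank at its two locking studs, 28 mm below the shoulder, on the +y and -y sides. With the buttons out they span 23 mm, so the pin neither enters nor leaves a 17 mm hole; with both buttons in they are flush with the shank.
- pin_button_a (a joint): travel of the button on the pin's +y side, m: 0 out (locked), 0.005 fully in (stud flush)
- pin_button_b (a joint): the same for the button on the pin's -y side
- pin_rest: fixed bench rest for the pin, aluminium, in the tray, foot 70 x 66 mm, with a block 50 x 56 mm whose top is 50 mm above its own underside; a 17 mm through hole at its centre holds the pin upright, shoulder on the block. Origin at the centre of its underside, z up.
- label_box: bystander: small carton 40 x 63 x 28 mm behind the tray; origin at the centre of its underside
- jar_sample: bystander: small screw-lid jar, 40 mm diameter, 46 mm high, behind the tray; origin at the centre of its underside

How it is judged:
By the outcome, as a careful person would: the job done as asked, in the order asked, and still so for the second after the job is handed in, with the robot touching nothing.
It also fails if it takes over 72 s, if anything falls off the work surface, if the arm or the gripper's body presses on something with over 40 N, if the wrist force passes 120 N, or if a joint passes its speed limit or range.

## Working session

There is one attempt and no reset: what is moved stays moved. The work goes in short steps, each a Python script; the robot and the scene stay as the last script left them, time stands still between calls to the robot, and variables do not carry over. Pictures are saved under pics/ and viewed, about 8 in all and at most 12, crops included, and the job is handed in when it is done.

```bash
ls; mkdir -p pics; python3 - <<'E'
from station import *
import cv2, numpy as np
o=get_obs(); print(o)
ims=[]
for n in ("scene","side"):
    im=get_image(n); ims.append(im); c=get_calibration(n)
    print(n,{k:np.round(v,4).tolist() for k,v in c.items()})
    for nm in ("cassette","deck","stop_left","bar","bar_knob","pin","pin_grip","pin_rest","lock_hole"):
        try:
            print(nm,[(np.round(d['extent'],1).tolist(),round(d['score'],2)) for d in spot_in(nm,n)[:2]])
        except Exception as e: print(nm,e)
    cv2.imwrite(f"pics/{n}0.png",cv2.resize(im[:,:,::-1],(800,600),interpolation=cv2.INTER_CUBIC))
print(get_calibration("wrist"))
E
```

```text
pics
{'t': 0.0, 'joint_pos': array([-7.94804620e+01,  1.24769656e+01,  9.25305283e+01, -7.45475616e-04,
        7.51295791e+01, -6.43140570e+00]), 'qvel': array([-0.07333039,  0.02601523, -0.06586266,  0.04538293,  0.05450394,
       -0.06018668]), 'effort': array([ 7.60948515e-04, -3.96843195e+01, -3.03851867e+01, -1.29316146e-05,
        9.71353438e-03,  7.93833692e-06]), 'tcp_pos': array([ 182.0581057 , -597.03975951,  229.94731389]), 'ee_rot': array([-1.79985361e+02,  1.36290973e-01, -7.30488467e+01]), 'wrist_force': array([-0.21826472,  0.40457316, -0.86751766]), 'moment': array([-0.01427914, -0.03017642,  0.0631891 ]), 'grip_width': 85.49687038645172}
scene {'fx': 397.9206, 'fy': 397.9206, 'cx': 276.6361, 'cy': 208.3578, 'R': [[-0.6273, -0.7788, -0.0053], [-0.5082, 0.4145, -0.755], [0.5902, -0.4708, -0.6558]], 't': [448.0405, 269.2147, 707.459]}
cassette [([334.1, 229.2, 53.0, 50.7], 0.73), ([381.5, 184.3, 14.0, 23.5], 0.5)]
deck [([226.6, 246.9, 145.6, 142.8], 0.69)]
stop_left [([224.2, 246.8, 141.9, 139.0], 0.81)]
bar [([189.5, 232.1, 68.8, 108.1], 0.94)]
bar_knob [([187.9, 2
[... 606 characters left out ...]
.9, 105.4, 58.1], 0.77)]
pin []
pin_grip [([294.6, 166.6, 11.5, 17.6], 0.72)]
pin_rest [([295.6, 181.6, 30.1, 24.0], 0.82), ([242.6, 204.2, 11.4, 17.5], 0.71)]
lock_hole [([264.2, 259.6, 115.9, 94.3], 0.64), ([260.0, 249.3, 105.7, 52.8], 0.51)]
{'fx': 366.04487932823326, 'fy': 366.04487932823326, 'cx': 279.93496633922786, 'cy': 209.34960992845825, 'mount': array([[ 9.99999558e-01, -6.16298379e-04, -7.09671695e-04,
         1.72983527e-03],
       [ 8.12953843e-04,  9.46079652e-01,  3.23933066e-01,
        -8.32160030e+01],
       [ 4.71766527e-04, -3.23933500e-01,  9.46079735e-01,
        -1.42993445e+02],
       [ 0.00000000e+00,  0.00000000e+00,  0.00000000e+00,
         1.00000000e+00]])}
```

View pics/scene0.png

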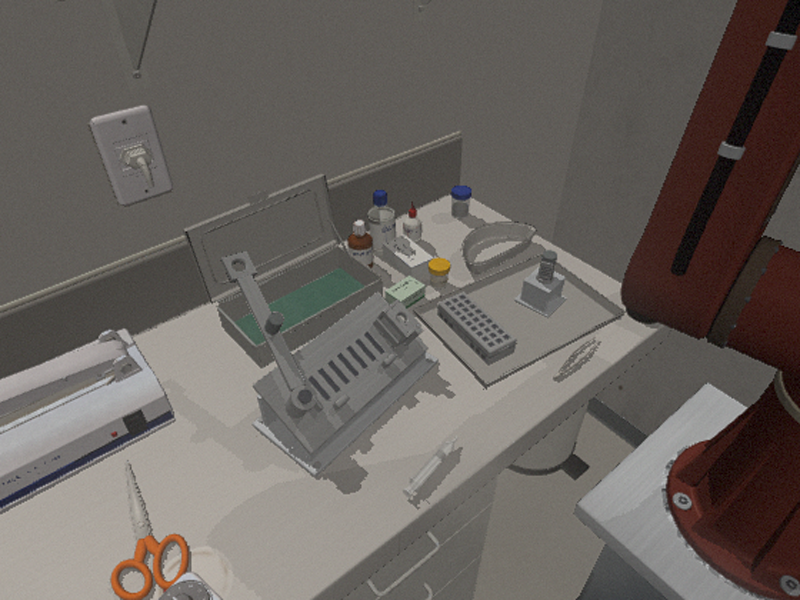

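View pics/side0.png

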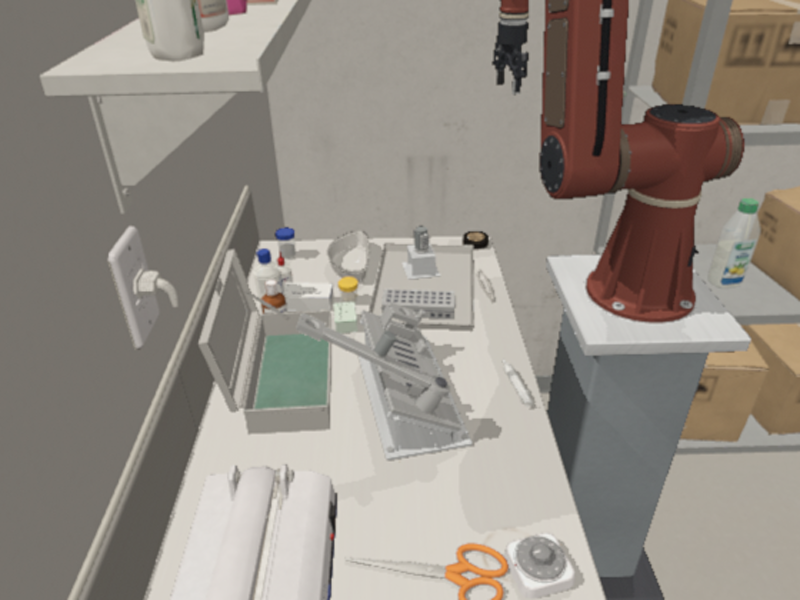

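Scene: the cassette is at (478,323)/800 in the tray, the pin in its rest at (545,280), the bar is open with its pivot at (303,398), its hole at (238,264) and its knob at (274,320). A rough triangulation follows, then close views with the wrist camera.

```bash
cat > h.py <<'E'
from station import *
import numpy as np, cv2
from scipy.spatial.transform import Rotation as Rot
from scipy.optimize import least_squares
def Rm(rpy): return Rot.from_euler('xyz',rpy,degrees=True).as_matrix()
def cam(name,obs=None):
    c=get_calibration(name); K=np.array([[c['fx'],0,c['cx']],[0,c['fy'],c['cy']],[0,0,1]])
    if name!='wrist': return K,np.array(c['R']),np.array(c['t'])
    M=np.eye(4); M[:3,:3]=Rm(obs['ee_rot']); M[:3,3]=obs['tcp_pos']
    W=np.linalg.inv(M@c['mount']); return K,W[:3,:3],W[:3,3]
def proj(cm,X):
    K,R,t=cm; p=(K@(R@np.atleast_2d(X).T+t[:,None])).T; return p[:,:2]/p[:,2:]
def onplane(cm,uv,z):
    K,R,t=cm; d=R.T@np.linalg.inv(K)@np.array([uv[0],uv[1],1.]); C=-R.T@t
    return C+d*(z-C[2])/d[2]
def tri(*obs):
    A=[];b=[]
    for cm,uv in obs:
        K,R,t=cm; d=R.T@np.linalg.inv(K)@np.array([uv[0],uv[1],1.]); d/=np.linalg.norm(d)
        P=np.eye(3)-np.outer(d,d); A.append(P); b.append(P@(-R.T@t))
    return np.linalg.lstsq(np.vstack(A),np.hstack(b),rcond=None)[0]
def shot(name,fn,scale=800/560):
    o=get_obs(); im=get_image("wrist") if name=='wrist' else get_image(name)
    cv2.imwrite(fn,cv2.resize(im[:,:,::-1],None,fx=scale,fy=scale,interpolation=cv2.INTER_CUBIC))
    return o,im
def deckR(yaw):  # x up slope, y left, z normal
    return Rot.from_euler('z',yaw,degrees=True).as_matrix()@Rot.from_euler('y',-30,degrees=True).as_matrix()
E
python3 - <<'E'
from h import *
S,D=cam('scene'),cam('side'); k=.7
print('cass',onplane(S,(334,229),20),onplane(D,(293,212),20))
print('pin',tri((S,(382.5,187)),(D,(294.6,166.6))))
print('pivot',tri((S,np.array([303,398])*k),(D,np.array([439,383])*k)))
print('barend',tri((S,np.array([238,264])*k),(D,np.array([310,323])*k)))
print('knob',tri((S,np.array([274,321])*k),(D,np.array([388,348])*k)))
for p in ((427,312),(487,385),(622,312)): print('tray',onplane(S,np.array(p)*k,2))
E
```

```text
cass [442.31819349  46.08288722  20.        ] [446.52097566  45.95299007  20.        ]
pin [ 433.16316042 -101.94211609   80.04624922]
pivot [435.57153106 373.85075526 101.6019566 ]
barend [613.57064781 353.94738666 199.05901797]
knob [510.27857043 363.56741862 166.34856708]
tray [536.51089086  72.13397365   2.        ]
tray [355.24920892 109.99145151   2.        ]
tray [ 322.87477314 -189.97146382    2.        ]
```

```bash
python3 - <<'E'
from h import *
try: print('go',grasp_offset)
except Exception as e: print(e)
goto([440,-30,330],[180,0,-90]); o,im=shot('wrist','pics/w1.png'); cm=cam('wrist',o)
print(o['tcp_pos'],o['ee_rot'])
for n,z in (('cassette',34),('pin_rest',52),('pin',90),('pin_grip',100)):
    for d in regions_of(n,'wrist')[:2]:
        r=cv2.minAreaRect(np.argwhere(d['region'])[:,::-1].astype(np.float32))
        print(n,d['score'],np.round(d['extent'],1),onplane(cm,r[0],z),[np.round(onplane(cm,p,z)[:2],1).tolist() for p in cv2.boxPoints(r)])
goto([440,260,330],[180,0,-90]); o,im=shot('wrist','pics/w2.png'); print(o['tcp_pos'],o['ee_rot'],get_obs()['t'])
np.save('w2.npy',np.r_[o['tcp_pos'],o['ee_rot']])
E
```

```text
go 18.700000000000003
[440.07379413 -30.56234726 329.85306554] [ 1.79984270e+02 -1.05485084e-02 -9.00526577e+01]
cassette 0.88 [215.4 146.7  57.2 123.3] [451.65115919  44.60268885  34.        ] [[378.8, 84.7], [520.5, 65.7], [517.4, 8.4], [375.0, 21.1]]
cassette 0.33 [ 67.2 114.1 134.5 127. ] [494.61067251 226.13433292  34.        ] [[544.3, 299.1], [563.2, 148.2], [440.8, 147.2], [417.9, 313.2]]
pin_rest 0.97 [339.6 161.1  58.2  63.1] [441.36964062 -98.85189376  52.        ] [[469.0, -61.5], [477.7, -123.7], [412.5, -137.8], [402.9, -72.6]]
pin_rest 0.45 [ 67.6 114.7 131.4 124.4] [496.20102002 214.50173157  52.        ] [[545.5, 284.0], [562.3, 138.8], [442.7, 139.1], [422.3, 299.1]]
pin 0.77 [347.9 172.6  37.5  31.1] [ 435.84728335 -101.78211744   90.        ] [[443.8, -77.3], [460.8, -104.8], [427.8, -126.6], [409.8, -98.7]]
pin_grip 0.56 [348.7 172.3  37.2  35.2] [437.69272061 -99.88881217 100.        ] [[444.5, -75.8], [462.3, -100.6], [430.8, -124.2], [412.0, -99.2]]
pin_grip 0.29 [340.6 159.8  57.4  60.3] [450.5823498  -90.72653988 100.        ] [[474.0, -56.9], [483.0, -112.3], [426.2, -126.0], [416.2, -67.9]]
[440.28092566 259.19258438 329.95339451] [-1.79988555e+02 -5.04216928e-02 -9.00368772e+01] 4.675
```

View pics/w1.png

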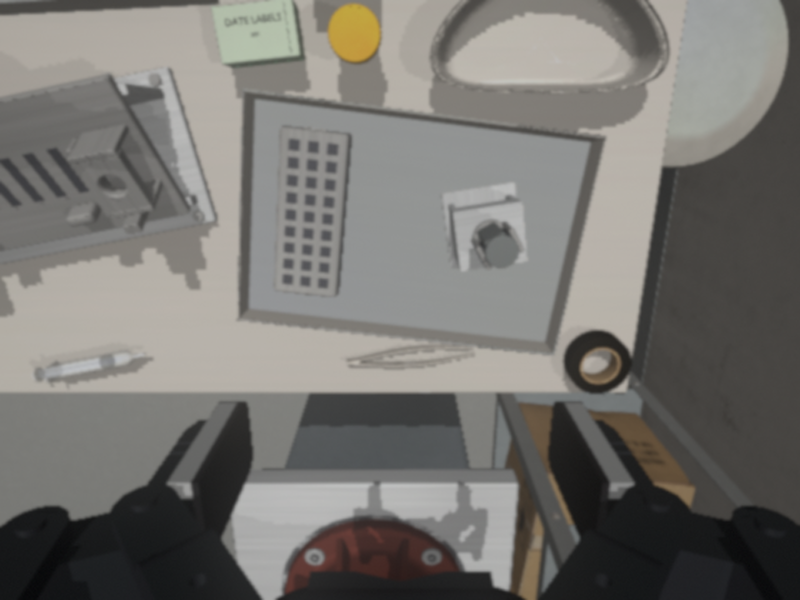

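View pics/w2.png

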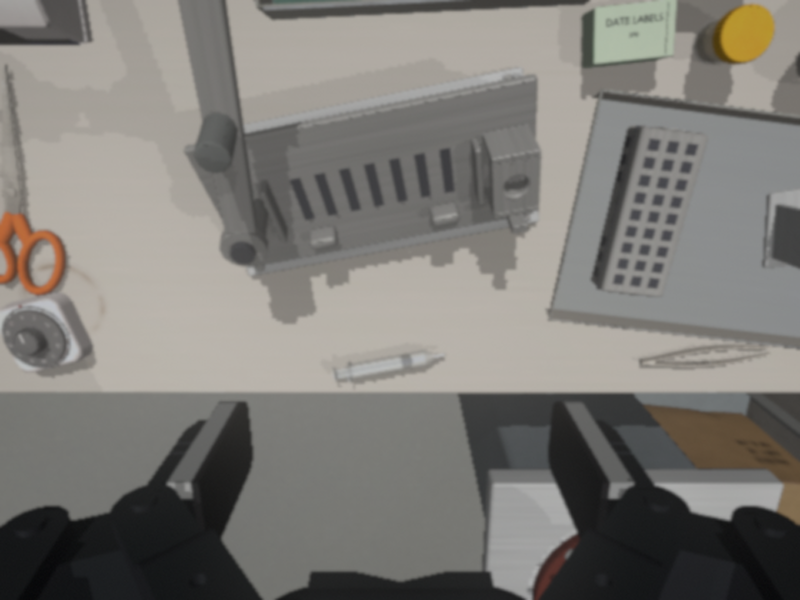

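w1: cassette near (312,210), pin head at (500,245), rest hole hidden, lug hole at (112,185). w2: lug hole at (516,183), studs at (323,230) and (443,210), knob top at (218,130). I'll fit the deck pose from these.

```bash
cat > fit.py <<'E'
from h import *
o1=dict(tcp_pos=[440.07,-30.56,329.85],ee_rot=[179.984,-.01,-90.053]); w=np.load('w2.npy'); o2=dict(tcp_pos=w[:3],ee_rot=w[3:])
C1,C2,S=cam('wrist',o1),cam('wrist',o2),cam('scene'); k=.7
F=[(C2,(516,184),(0,-102,34)),(C1,(112,185),(0,-102,34)),(C2,(323,229),(-29,50,18)),(C2,(443,208),(-29,-50,18)),(C1,(80,207),(-29,-50,18)),
(C2,(535,78),(60,-125,0)),(C1,(112,76),(60,-125,0))]
def res(p):
    R=deckR(p[2]); c=np.array([p[0],p[1],62.]); r=[]
    for cm,uv,X in F: r+=list(proj(cm,c+R@np.array(X,float))[0]-np.array(uv)*k)
    th=p[3]; kn=np.array([100*np.sin(th),100-100*np.cos(th),86]); be=np.array([202*np.sin(th),100-202*np.cos(th),46])
    r+=list(proj(C2,c+R@kn)[0]-np.array((222,124))*k); r+=list(.7*(proj(S,c+R@be)[0]-np.array((239,264))*k))
    return r
s=least_squares(res,[458,274,11,1.6],loss='soft_l1')
if __name__=='__main__': print(s.x,np.round(np.reshape(s.fun,(-1,2)),1).tolist()); np.save('deck.npy',s.x)
E
python3 fit.py
```

```text
[483.86334325 278.99438428   7.45715814   1.26854168] [[0.1, -0.3], [0.2, -0.8], [-3.8, -1.4], [0.3, 1.7], [-4.5, 2.5], [6.6, -1.7], [0.9, -0.1], [-1.0, 10.6], [3.7, -3.6]]
```

```bash
python3 - <<'E'
import cv2
im=cv2.imread('pics/w2.png')[60:290,170:570]; cv2.imwrite('pics/w2c.png',cv2.resize(im,(800,460),interpolation=cv2.INTER_CUBIC))
E
```

```text
(no output)
```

View pics/w2c.png

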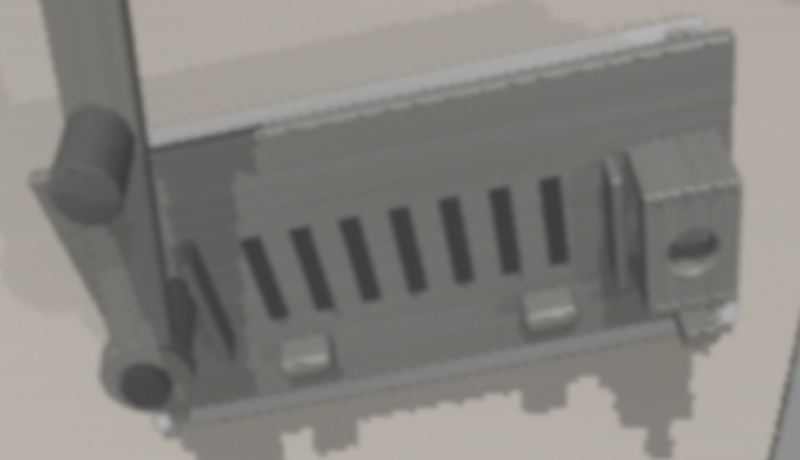

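```bash
python3 - <<'E'
s=open('fit.py').read()
a=s.index('F=['); b=s.index('def res')
s=s[:a]+"""cr=lambda u,v:(170+u/2,60+v/2)
F=[(C2,cr(693,252),(0,-102,34)),(C1,(112,185),(0,-102,34)),(C2,cr(145,385),(0,100,48)),(C2,cr(306,350),(-29,50,18)),(C2,cr(551,308),(-29,-50,18)),
(C2,cr(733,35),(60,-125,0)),(C1,(112,76),(60,-125,0))]
"""+s[b:]
s=s.replace("(222,124)","cr(87,195)")
open('fit.py','w').write(s)
E
python3 fit.py
```

```text
[477.69120374 278.57723753  10.2940862    1.30815236] [[0.2, -0.6], [0.8, 0.3], [0.1, -3.1], [-1.2, 1.7], [-0.0, 0.6], [2.3, -0.8], [-2.2, 0.4], [-0.3, 0.4], [0.5, -0.5]]
```

```bash
cat >> h.py <<'E'
dk=np.load('deck.npy')
def D(p): return np.array([dk[0],dk[1],62.])+deckR(dk[2])@np.array(p,float)
def toolrpy(s=-1,turn=0):
    """tool z = -deck z, tool x = s*deck x, turned by 'turn' deg about the deck normal"""
    R=deckR(dk[2])@Rot.from_euler('z',turn,degrees=True).as_matrix()@np.array([[s,0,0],[0,-s,0],[0,0,-1]],float)
    return Rot.from_matrix(R).as_euler('xyz',degrees=True)
E
python3 - <<'E'
from h import *
C1=cam('wrist',dict(tcp_pos=[440.07,-30.56,329.85],ee_rot=[179.984,-.01,-90.053]))
P=np.array([onplane(C1,np.array(p)*.7,34)[:2] for p in ((283,127),(350,133),(338,296),(276,291))]); print(P.round(1).tolist(),P.mean(0))
for s in (-1,1):
  for t in (0,45,-45,90,-90):
    print(s,t,[None if (q:=solve_ik(D(p),toolrpy(s,t))) is None else q.round(0).tolist() for p in ((0,0,2),(-20,0,180),(0,-102,130))])
try:
  goto(D((-20,-30,170)),toolrpy(-1)); o,im=shot('wrist','pics/w3.png'); np.save('w3.npy',np.r_[o['tcp_pos'],o['ee_rot']]); print(o['t'],o['tcp_pos'],o['ee_rot'])
  print([(d['score'],d['extent']) for d in spot_in('bar_knob','wrist')[:2]])
except Exception as e: print(repr(e))
E
```

```text
[[518.1, 62.6], [513.4, 9.3], [375.9, 24.4], [380.6, 78.9]] [446.9936209  43.8007047]
-1 0 [[28.0, 4.0, 128.0, -25.0, 21.0, -141.0], [34.0, -26.0, 134.0, -16.0, 45.0, -148.0], None]
-1 45 [None, None, [13.0, -24.0, 137.0, -3.0, 37.0, 140.0]]
-1 -45 [[28.0, 4.0, 128.0, -25.0, 21.0, -96.0], [34.0, -26.0, 134.0, -16.0, 45.0, -103.0], [13.0, -24.0, 137.0, -3.0, 37.0, -130.0]]
-1 90 [[28.0, 4.0, 128.0, -25.0, 21.0, 129.0], [34.0, -26.0, 134.0, -16.0, 45.0, 122.0], [13.0, -24.0, 137.0, -3.0, 37.0, 95.0]]
-1 -90 [[28.0, 4.0, 128.0, -25.0, 21.0, -51.0], [34.0, -26.0, 134.0, -16.0, 45.0, -58.0], [13.0, -24.0, 137.0, -3.0, 37.0, -85.0]]
1 0 [[28.0, 4.0, 128.0, -25.0, 21.0, 39.0], [34.0, -26.0, 134.0, -16.0, 45.0, 32.0], [13.0, -24.0, 137.0, -3.0, 37.0, 5.0]]
1 45 [[28.0, 4.0, 128.0, -25.0, 21.0, -6.0], [34.0, -26.0, 134.0, -16.0, 45.0, -13.0], [13.0, -24.0, 137.0, -3.0, 37.0, -40.0]]
1 -45 [[28.0, 4.0, 128.0, -25.0, 21.0, 84.0], [34.0, -26.0, 134.0, -16.0, 45.0, 77.0], [13.0, -24.0, 137.0, -3.0, 37.0, 50.0]]
1 90 [[28.0, 4.0, 128.0, -25.0, 21.0, -51.0], [34.0, -26.0, 134.0, -16.0, 45.0, -58.0], [13.0, -24.0, 137.0, -3.0, 37.0, -85.0]]
1 -90 [[28.0, 4.0, 128.0, -25.0, 21.0, 129.0], [34.0, -26.0, 134.0, -16.0, 45.0, 122.0], [13.0, -24.0, 137.0, -3.0, 37.0, 95.0]]
Unreachable('the arm cannot take that pose within its joint ranges')
```

```bash
python3 - <<'E'
from h import *
goto(D((0,0,170)),toolrpy(1,90)); o,im=shot('wrist','pics/w3.png'); np.save('w3.npy',np.r_[o['tcp_pos'],o['ee_rot']]); print(o['t'],o['tcp_pos'],o['ee_rot'])
cm=cam('wrist',o)
for p in ((0,-102,34),(-29,50,18),(-29,-50,18),(60,-125,0),(60,125,0),(0,100,50)): print(p,proj(cm,D(p))[0]/.7)
E
```

```text
7.2167 [394.35288891 263.35889594 209.51412153] [ 1.49976191e+02 -1.52319169e-02  1.00262218e+02]
(0, -102, 34) [216.80083415 278.47991688]
(-29, 50, 18) [488.35844904 221.01261429]
(-29, -50, 18) [312.00117374 221.26465731]
(60, -125, 0) [209.36021714 351.71844541]
(60, 125, 0) [591.41167559 351.23467426]
(0, 100, 50) [590.08546346 286.5951652 ]
```

View pics/w3.png

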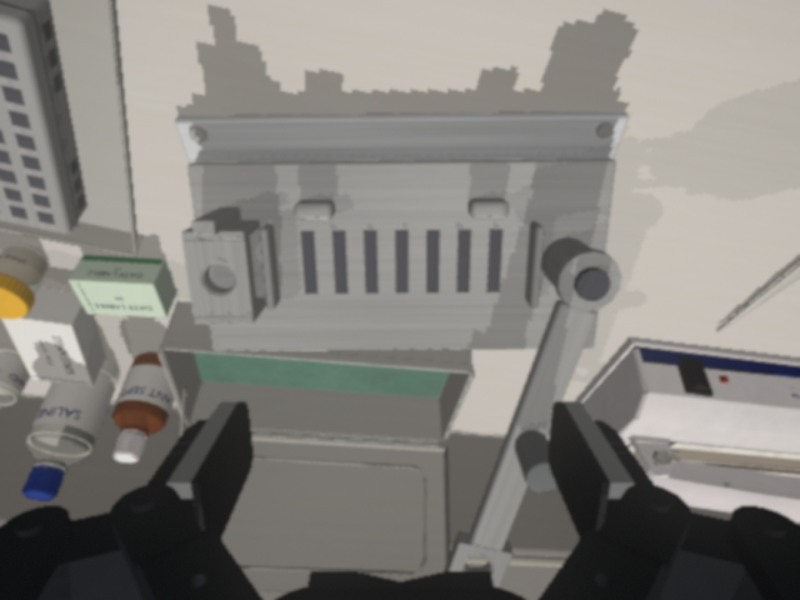

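```bash
python3 - <<'E'
s=open('fit.py').read()
s=s.replace("def res","""w=np.load('w3.npy'); C3=cam('wrist',dict(tcp_pos=w[:3],ee_rot=w[3:]))
F+=[(C3,(219,279),(0,-102,34)),(C3,(593,284),(0,100,52)),(C3,(489,217),(-29,50,18)),(C3,(314,218),(-29,-50,18)),(C3,(488,217),(-29,50,18))]
def res""")
s=s.replace("r+=list(proj(cm,","r+=list((2 if cm is C3 else 1)*(proj(cm,").replace("np.array(uv)*k)","np.array(uv)*k))")
open('fit.py','w').write(s)
E
python3 fit.py; python3 - <<'E'
from h import *
# pick cassette
c=np.array([447.,44.]); d=np.array([515.7-378.2,36-51.6]); yaw=np.degrees(np.arctan2(d[1],d[0])); print(yaw)
# tool x along cassette width
for a in (yaw+90,yaw-90):
    q=solve_ik([c[0],c[1],3],[180,0,a]); print(a,None if q is None else q.round(0))
print(solve_ik(D((0,0,40)),toolrpy(1)),grasp_offset)
E
```

```text
[476.33725639 278.99787178  11.2134056    1.30240029] [[-0.3, -0.1], [0.3, 0.7], [0.6, 0.3], [-0.9, 4.2], [-0.1, 1.8], [0.6, -0.5], [-3.9, 0.7], [-1.8, -0.1], [0.5, 0.0], [-0.0, 1.7], [-2.7, 3.7], [1.4, 1.7], [-0.2, 4.7], [0.4, 0.2]]
-6.472788876189099
83.5272111238109 [ -3.  11. 123.  -0.  46. -87.]
-96.4727888761891 [ -3.  11. 123.  -0.  46.  93.]
[ 28.36444387  -2.26832635 129.76549338 -20.40973032  25.01189757
  33.59749584] 18.700000000000003
```

```bash
sed -i 's/    return r$/    return r+[20*(p[2]-10.6),0]/' fit.py; python3 fit.py; python3 - <<'E'
from h import *
c=np.array([447.,44.]); yaw=-6.5+90
grip(85,40)
goto([c[0],c[1],90],[180,0,yaw]); f0=get_obs()['wrist_force']
move_l([c[0],c[1],4],speed=100); print('down',get_obs()['wrist_force']-f0,get_obs()['tcp_pos'])
grip(40,45); o=get_obs(); print('grip',o['grip_width'],o['wrist_force']-f0)
move_l([c[0],c[1],120],speed=150); o=get_obs(); print(o['t'],o['grip_width'],o['tcp_pos'],o['ee_rot'],o['wrist_force']-f0)
o,im=shot('wrist','pics/w4.png',1)
E
```

```text
[476.67324633 278.95179412  10.63968149   1.30481018] [[-0.2, 0.5], [0.5, 1.4], [0.1, -0.9], [-1.2, 3.6], [-0.2, 2.0], [1.4, 0.4], [-2.9, 1.6], [-2.2, -1.3], [-0.1, 2.4], [0.3, 3.3], [-2.1, 3.4], [1.7, 3.3], [-0.3, 3.1], [0.5, -0.1], [0.8, 0.0]]
down [-0.5946189   0.29534729 -0.06476931] [447.72026096  44.09191101   4.58353638]
grip 55.37318182858064 [-1.60575969  2.08836779  5.47217668]
10.8 55.36995838920376 [445.67869307  44.02860343 118.68189599] [-1.79845388e+02  1.48808815e-02  8.35026750e+01] [-0.26259627  0.29713519 -3.18474607]
```

View pics/w4.png

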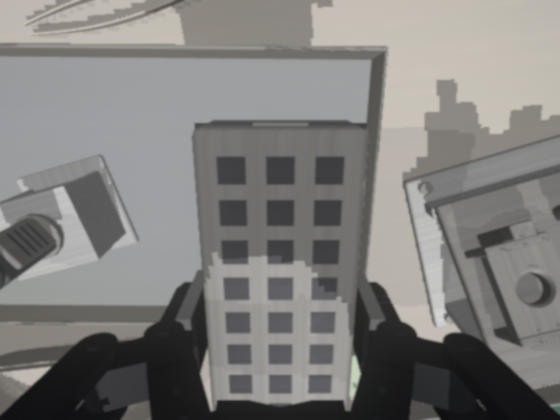

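```bash
cat >> h.py <<'E'
Rd=deckR(dk[2])
def inD(X): return Rd.T@(np.array(X)-np.array([dk[0],dk[1],62.]))
def fD(f0=0): return (Rd.T@(get_obs()['wrist_force']-f0)).round(1)
E
python3 - <<'E'
from h import *
c=get_calibration('wrist'); M=c['mount']
for r in (122,128):
    d=M[:3,:3]@np.array([0,(r-c['cy'])/c['fy'],1]); print(r,(M[:3,3]+d*((-29.4-M[2,3])/d[2]))[1])
rp=toolrpy(1)
move_l([440,60,200],speed=200)
goto(D((3,0,110)),rp); o=get_obs(); print(inD(o['tcp_pos']),o['ee_rot'],rp,o['t'])
move_l(D((3,0,22)),speed=120); f0=get_obs()['wrist_force']; print(inD(get_obs()['tcp_pos']),fD(),get_obs()['grip_width'])
o,im=shot('scene','pics/s1.png',1)
x=im[150:330,120:330]; cv2.imwrite('pics/s1c.png',cv2.resize(x[:,:,::-1],(700,600),interpolation=cv2.INTER_CUBIC))
E
```

```text
122 -72.47941886715135
128 -70.69334582370085
[  2.53202807  -0.41600092 109.59060089] [179.95632441 -29.92939286  10.64094024] [180.         -30.          10.63968149] 13.1667
[ 3.49891396  0.03068305 22.20967479] [-0.8 -0.7 -3.1] 55.501367719678946
```

View pics/s1c.png

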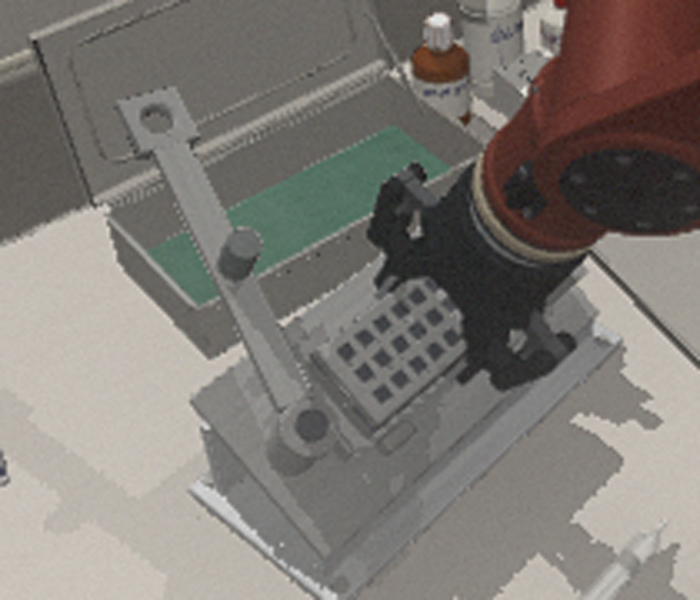

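The cassette is held level with the deck, between the guides, just uphill of the studs (8 pictures viewed). I'll descend under force control.

```bash
python3 - <<'E'
from h import *
f0=get_obs()['wrist_force']
z=12; move_l(D((3,0,z)),speed=80)
print(z,fD(f0))
while z>-3:
    z-=1; move_l(D((3,0,z)),speed=40); f=fD(f0)
    if f[2]>5: break
print('contact',z,f,inD(get_obs()['tcp_pos']))
x=3
while x>-5:
    x-=1; move_l(D((x,0,z)),speed=40); f=fD(f0)
    if f[0]>8: break
print('stop',x,f,inD(get_obs()['tcp_pos']),get_obs()['t'])
E
```

```text
12 [-1.   0.3  1.2]
contact 2 [-4.  -1.7 18.5] [3.15035199 0.03599233 2.94086311]
stop -5 [ 3.9 -1.4  7.7] [-0.43979138  1.15751744  3.12299419] 18.875
```

```bash
python3 - <<'E'
from h import *
x=inD(get_obs()['tcp_pos'])
move_l(D((0,0,2.5)),speed=40); f0=get_obs()['wrist_force']; print('pre',fD())
grip(85); print('open',get_obs()['grip_width'],inD(get_obs()['tcp_pos']))
move_l(D((0,0,60)),speed=120)
move_l(D((0,0,125)),speed=200)
grip(48,22)
th=dk[3]; K=lambda a,z,r=100:D((r*np.sin(a),100-r*np.cos(a),z))
for a in (th,.8,.4,0,-.03): print(a,solve_ik(K(a,53),toolrpy(1,np.degrees(a))))
move_l(K(th,125),toolrpy(1,np.degrees(th)),speed=150); o=get_obs(); print(o['t'],o['grip_width'],o['wrist_force'])
o,im=shot('scene','pics/s2.png',1); x=im[120:330,90:335]; cv2.imwrite('pics/s2c.png',cv2.resize(x[:,:,::-1],(700,600),interpolation=cv2.INTER_CUBIC))
E
```

```text
pre [-0.8 -1.2  6.6]
open 84.71961820104231 [-0.10205424 -0.05718053  2.36951613]
1.3048101769630713 [ 34.0146348    4.72782728 114.70212919 -20.56462504  34.38437598
 -37.03519806]
0.8 [ 30.06575553   0.89799976 120.29547132 -18.51415819  31.58076962
 -12.9307526 ]
0.4 [ 28.45750507  -2.02329362 125.32767265 -18.30727575  29.14833117
   8.75326929]
0 [ 28.87800535  -4.30011658 130.09822857 -20.22922122  26.90812182
  34.11857514]
-0.03 [ 29.00704051  -4.42718886 130.42140471 -20.48212682  26.76062382
  36.20566022]
22.575 48.00463204146043 [-0.14032594 -0.00069694  0.36388235]
```

View pics/s2c.png

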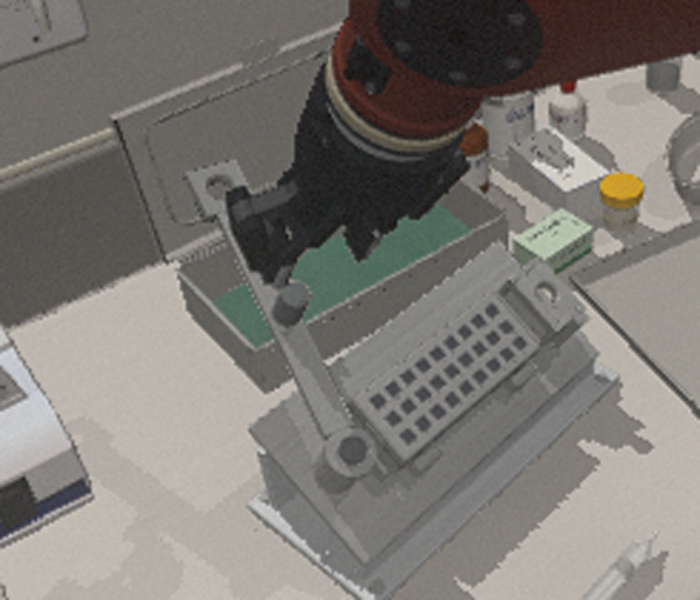

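The cassette sits squarely at the studs, and the fingers are above the knob (9 viewed).

```bash
python3 - <<'E'
from h import *
th=dk[3]; K=lambda a,z,r=100:D((r*np.sin(a),100-r*np.cos(a),z))
print('knob top px', (proj(cam('scene'),K(th,86))[0]-[90,120])*2.857)
f0=get_obs()['wrist_force']
move_l(K(th,75),speed=120); print(fD(f0))
move_l(K(th,54),speed=80); print(fD(f0),get_obs()['t'])
grip(10,22); o=get_obs(); print(o['grip_width'],fD(f0),inD(o['tcp_pos']))
E
```

```text
knob top px [297.77385365 288.9357096 ]
[ 0.9 -0.9 -0.6]
[ 1.   0.3 -0.1] 23.6083
18.846507127907554 [-0.4 -1.   2.3] [96.96347503 73.9306354  54.50144383]
```

```bash
python3 - <<'E'
from h import *
th=dk[3]; K=lambda a,z,r=100:D((r*np.sin(a),100-r*np.cos(a),z))
f0=get_obs()['wrist_force']
for a in np.r_[np.linspace(th,.06,9)[1:],.03,0,-.02,-.04,-.06,-.08]:
    move_l(K(a,54),toolrpy(1,np.degrees(max(a,0))),speed=110 if a>.05 else 40)
    o=get_obs(); f=fD(f0); p=inD(o['tcp_pos']); print(round(a,2),f,p.round(1),round(o['grip_width'],1))
    if a<.04 and f[0]>12: break
    if np.abs(f).max()>35: print('!!');break
print(get_obs()['t'])
E
```

```text
1.15 [ 1.3 -0.5  1.7] [91.6 58.9 54.5] 18.9
0.99 [ 0.  -2.   1.8] [84.3 45.3 54.4] 19.1
0.84 [ 1.  -1.2  2.5] [74.8 33.  54.4] 19.0
0.68 [ 1.9 -2.1  1.8] [64.2 22.5 54.4] 19.1
0.53 [ 1.7 -3.4  3. ] [51.3 13.4 54.4] 19.6
0.37 [ 2.9 -4.8  2.8] [37.2  6.4 54.3] 19.0
0.22 [ 1.  -5.4  5.9] [21.2  1.8 54.2] 18.9
0.06 [ 1.2 -4.6  5.6] [ 5.6 -0.4 54.1] 18.9
0.03 [ 0.7 -4.8  5.5] [ 2.9 -0.5 54.1] 19.2
0.0 [ 1.6 -4.8  6.1] [ 0.1 -0.6 54.1] 19.3
-0.02 [ 5.  -6.1 -0.6] [ 0.1 -0.5 54.2] 18.9
-0.04 [ 8.6 -7.2 -6.6] [ 0.  -0.5 54.3] 19.1
-0.06 [ 13.7  -9.7 -11.2] [-0.  -0.4 54.3] 19.1
27.6833
```

```bash
python3 - <<'E'
from h import *
move_l(D((0,0,54)),speed=60)
grip(45); move_l(D((0,0,120)),speed=150)
goto(D((0,-75,130)),toolrpy(1,90)); o,im1=shot('wrist','pics/w5.png',1); np.save('w5.npy',np.r_[o['tcp_pos'],o['ee_rot']])
cm=cam('wrist',o); u1=proj(cm,D((0,-102,46)))[0]; print('hole pred',u1,'pivot',proj(cm,D((0,100,52)))[0],'knob',proj(cm,D((0,0,86)))[0])
goto([420,-100,235],[180,0,-90]); o,im2=shot('wrist','pics/w6.png',1); np.save('w6.npy',np.r_[o['tcp_pos'],o['ee_rot']])
cm=cam('wrist',o); u2=proj(cm,[434,-102,104])[0]; print('pin pred',u2,o['t'])
def crop(im,u,h=70):
    c,r=np.clip(int(u[0]),h,560-h),np.clip(int(u[1]),h,420-h); print('crop0',c-h,r-h); return cv2.resize(im[r-h:r+h,c-h:c+h,::-1],(400,400),interpolation=cv2.INTER_CUBIC)
cv2.imwrite('pics/m1.png',np.hstack([crop(im1,u1),crop(im2,u2)]))
for d in regions_of('pin_grip','wrist')[:2]: print(d['score'],d['extent'],cv2.minAreaRect(np.argwhere(d['region'])[:,::-1].astype(np.float32)))
E
```

```text
hole pred [239.1765375  218.67652315] pivot [552.15488685 221.56295287] knob [415.16017494 243.28974289]
pin pred [283.13542078 178.98721382] 32.7833
crop0 169 148
crop0 213 108
0.88 [285.2, 173.3, 41.5, 45.4] ((283.86767578125, 172.27943420410156), (42.87464904785156, 40.988162994384766), 59.03623962402344)
0.73 [163.3, 3.2, 42.6, 6.4] ((160.49998474121094, 4.499999046325684), (40.99999237060547, 8.999998092651367), 0.0)
```

View pics/m1.png

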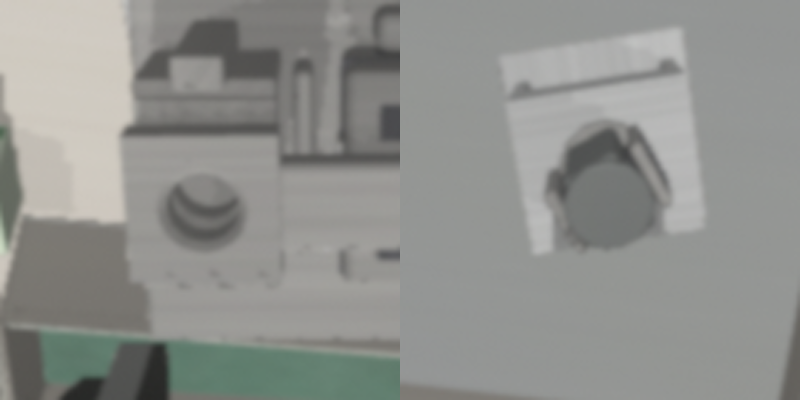

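Left panel: the bar is shut, with its hole centred at crop (202,211), 1–2 mm from the prediction. Right panel: the pin head cap is at (610,205), with its button axis about 26° above image right.

```bash
python3 - <<'E'
from h import *
w=np.load('w6.npy'); cm=cam('wrist',dict(tcp_pos=w[:3],ee_rot=w[3:]))
a=np.array([286.5,179.75]); P=onplane(cm,a,104); Q=onplane(cm,a+20*np.array([np.cos(.45),-np.sin(.45)]),104); ang=np.degrees(np.arctan2(*(Q-P)[1::-1]))
print(P,ang)
for y in (ang,ang+180): print(y,solve_ik([P[0],P[1],64],[180,0,y]))
np.save('pin.npy',[P[0],P[1],ang])
grip(58,28)
goto([P[0],P[1],140],[180,0,ang]); f0=get_obs()['wrist_force']
move_l([P[0],P[1],95],speed=120); print(get_obs()['wrist_force']-f0)
move_l([P[0],P[1],64],speed=60); o=get_obs(); print(o['wrist_force']-f0,o['tcp_pos'],o['t'])
grip(15,28); o=get_obs(); print(o['grip_width'],o['wrist_force']-f0,o['moment'],o['tcp_pos'])
E
```

```text
[ 433.39688292 -104.59022514  104.        ] -63.51136348109079
-63.51136348109079 [-2.26008288e+01  3.42297641e+00  1.22868621e+02 -2.54444375e-14
  5.37084028e+01  4.09105346e+01]
116.4886365189092 [ -22.60082884    3.42297641  122.8686208     0.           53.70840279
 -139.08946536]
[-1.11233248 -1.51408615 -0.82360882]
[-0.32545149 -1.05273977 -2.3507523 ] [ 433.21060973 -104.52106155   63.66391829] 34.875
23.098974378938724 [-1.67420677  0.44031914  3.28248103] [0.2837214  0.33707108 0.00898135] [ 433.75096471 -104.54187187   64.72821463]
```

```bash
python3 - <<'E'
from h import *
x,y,a=np.load('pin.npy')
wait(.1); o=get_obs(); print(o['grip_width'],o['moment'],o['t'])
for d in (-4,-8,4,8):
    move_l([x,y,64.0],[180,0,a+d],speed=100); o=get_obs(); print(d,o['grip_width'],o['ee_rot'][2],o['moment'].round(2),o['wrist_force'].round(1),o['t'])
E
```

```text
23.106179622807826 [0.29493653 0.24941467 0.07232233] 35.3917
-4 23.15746868574766 -67.42013431321195 [ 0.18  0.11 -0.02] [0.7 1.7 5.7] 35.6417
-8 23.331495348369614 -71.36993706211092 [ 0.11  0.04 -0.09] [0.7 0.9 5.4] 35.8917
4 23.070921188421323 -59.323468414855924 [0.04 0.06 0.09] [0.9 0.3 5.3] 36.25
8 23.30065133465312 -55.324915995622405 [-0.   -0.    0.03] [0.7 0.6 4.8] 36.5
```

```bash
python3 - <<'E'
from h import *
x,y,a=np.load('pin.npy')
grip(58); o,i0=shot('wrist','pics/g0.png',1); c0=cam('wrist',o)
move_l([x,y,135],speed=200); o,i1=shot('wrist','pics/g1.png',1); c1=cam('wrist',o); np.save('w7.npy',np.r_[o['tcp_pos'],o['ee_rot']])
def crop(im,u,h):
    c,r=np.clip(int(u[0]),h,560-h),np.clip(int(u[1]),h,420-h); print('crop0',c-h,r-h,h); return cv2.resize(im[r-h:r+h,c-h:c+h,::-1],(400,400),interpolation=cv2.INTER_CUBIC)
X=[x,y,96]; print(proj(c0,X),proj(c1,X))
cv2.imwrite('pics/m2.png',np.hstack([crop(i0,proj(c0,X)[0],80),crop(i1,proj(c1,X)[0],60)])); print(o['t'],o['ee_rot'])
E
```

```text
[[281.06277386 328.15278802]] [[280.31199398 245.83277254]]
crop0 201 248 80
crop0 220 185 60
37.4917 [-1.79982625e+02 -2.85619431e-02 -5.55064082e+01]
```

View pics/m2.png

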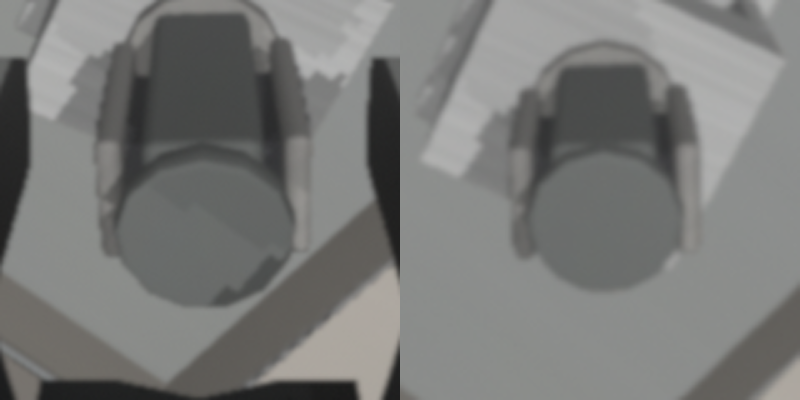

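Both crops show the buttons squarely left and right of the jaws, so the axis is right. The wide cap above them probably stopped the pads at 23 mm. I'll grip about 5 mm lower (11 viewed).

```bash
python3 - <<'E'
from h import *
x,y,_=np.load('pin.npy'); w=np.load('w7.npy'); cm=cam('wrist',dict(tcp_pos=w[:3],ee_rot=w[3:]))
print(onplane(cm,(220+205*.3,185+222*.3),104))
grip(44,28); move_l([x,y,75],speed=150); f0=get_obs()['wrist_force']
for z in (62,60,59):
    move_l([x,y,z],speed=60); f=get_obs()['wrist_force']-f0
    if f[2]>6: break
print(z,f,get_obs()['tcp_pos'])
grip(15,28); o=get_obs(); print(o['grip_width'],o['wrist_force']-f0,o['tcp_pos'],o['t'])
E
```

```text
[ 434.04066385 -104.89581243  104.        ]
59 [-0.37305062 -1.27502694 -0.75706614] [ 433.37900662 -104.55957895   58.99504831]
20.95616231785174 [-2.45113012 -0.91916761  4.30510075] [ 433.75705229 -104.90226447   59.61710232] 39.5833
```

```bash
python3 - <<'E'
from h import *
x,y,_=np.load('pin.npy'); f0=get_obs()['wrist_force']
move_l([x,y,75],speed=60); o=get_obs(); print(o['grip_width'],o['wrist_force'].round(1),f0.round(1))
assert np.abs(o['wrist_force']).max()<15
move_l([x,y,175],speed=200); o=get_obs(); print(o['grip_width'],o['wrist_force'].round(1),o['t'])
goto(D((.5,-101.7,140)),toolrpy(1,0))
move_l(D((.5,-101.7,103)),speed=100); wait(.15); o,im=shot('wrist','pics/w8.png',1); np.save('w8.npy',np.r_[o['tcp_pos'],o['ee_rot']]); cm=cam('wrist',o)
print(inD(o['tcp_pos']),o['ee_rot'],toolrpy(1,0),o['grip_width'],o['wrist_force'].round(1),o['t'])
T=lambda p:np.array(o['tcp_pos'])+Rm(o['ee_rot'])@np.array(p,float)
print('tip axis px',proj(cm,T((0,0,48.6))),'bar hole',proj(cm,D((0,-102,46))))
u=proj(cm,D((0,-102,46)))[0]; h=70;c,r=np.clip(int(u[0]),h,560-h),np.clip(int(u[1]),h,420-h); print(c-h,r-h)
cv2.imwrite('pics/m3.png',cv2.resize(im[r-h:r+h,c-h:c+h,::-1],(600,600),interpolation=cv2.INTER_CUBIC))
E
```

```text
20.42939974456198 [-0.1  0.4 -2.1] [-1.9 -0.1  5.7]
20.316209583335315 [ 0.1  0.4 -2.7] 40.65
[   1.45142027 -101.9729739   103.49405415] [-179.99599472  -30.08249884   10.60027885] [180.         -30.          10.63968149] 20.279655991188182 [ 0.2 -0.3 -1.5] 42.3667
tip axis px [[280.0673539  239.05336304]] bar hole [[277.49016437 233.06629414]]
207 163
```

View pics/m3.png

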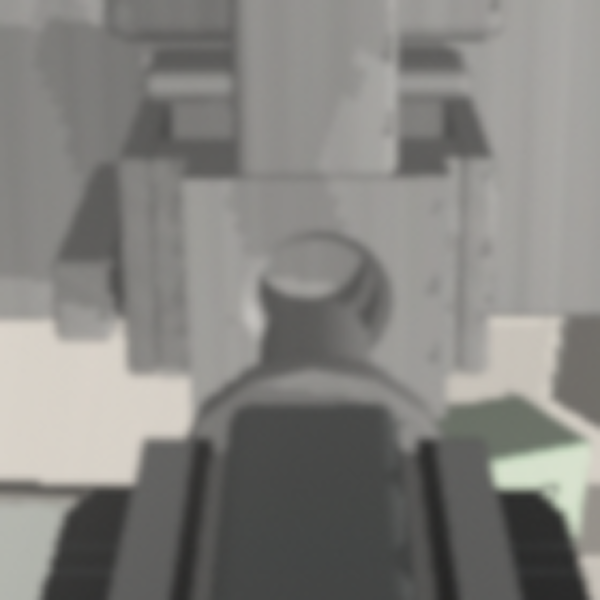

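The tip's axis is at crop column ~313 and the hole centre at ~(318,297). The hole is therefore about 0.65 mm uphill of the pin axis, at x ≈ 2.1 in my frame, which matches w5. I'll correct this and insert under force control (12 viewed).

```bash
python3 - <<'E'
from h import *
rp=toolrpy(1); tgt=np.array([2.1,-101.4]); off=np.zeros(2)
move_l(D((*tgt,101)),rp,speed=60); wait(.1)
off=tgt-inD(get_obs()['tcp_pos'])[:2]; print('off',off)
move_l(D((*(tgt+off),98)),speed=40); f0=get_obs()['wrist_force']; print(inD(get_obs()['tcp_pos']))
z=98
while z>53:
    z-=2; move_l(D((*(tgt+off),z)),speed=40); f=fD(f0); o=get_obs()
    print(z,f,inD(o['tcp_pos']).round(2),round(o['grip_width'],2))
    if f[2]>8 or np.abs(f[:2]).max()>8: break
print(get_obs()['t'])
E
```

```text
off [-0.05158897 -0.08844976]
[   1.65759654 -101.47128645   97.75920519]
96 [-0.2 -0.8 -0.4] [   1.84 -101.51   95.84] 20.61
94 [ 0.7 -1.6 -0.8] [   1.89 -101.52   93.88] 20.37
92 [-0.3 -0.8 -0.3] [   1.89 -101.48   91.88] 20.13
90 [-1.1 -0.5 -0.3] [   1.91 -101.52   89.89] 20.35
88 [-0.5 -0.9 -0.9] [   1.9  -101.5    87.88] 20.49
86 [ 0.4 -1.3  0.2] [   1.88 -101.51   85.86] 20.66
84 [ 0.3 -1.  -0.4] [   1.89 -101.47   83.88] 20.54
82 [-0.7 -1.4 -0.7] [   1.92 -101.5    81.88] 20.41
80 [-1.  -1.3 -0.9] [   1.87 -101.5    79.87] 20.42
78 [-0. -1. -1.] [   1.89 -101.5    77.88] 20.48
76 [ 0.4 -0.5  0.2] [   1.86 -101.51   75.87] 20.72
74 [-0.6 -1.4 -0.6] [   1.82 -101.55   73.86] 20.77
72 [-1.2 -1.3  0.1] [   1.72 -101.49   71.81] 20.44
70 [-0.3 -1.1 -0.7] [   1.75 -101.51   69.82] 20.42
68 [-1.4 -0.9 -0.7] [   1.78 -101.52   67.84] 20.35
66 [-1.6 -0.9 -0.7] [   1.82 -101.53   65.83] 20.7
64 [-1.5 -2.4 -1.4] [   1.81 -101.51   63.84] 20.74
62 [-1.7 -1.4 -1.8] [   1.82 -101.52   61.84] 20.32
60 [-0.6 -1.7 -0.6] [   1.82 -101.51   59.83] 20.25
58 [-2.2 -1.4 -1.8] [   1.87 -101.5    57.85] 20.57
56 [-2.4 -1.4 -2.3] [   1.88 -101.52   55.85] 20.67
54 [-2.5 -2.8 -2.1] [   1.88 -101.51   53.85] 20.56
52 [-6.  -3.1 16.4] [   2.14 -101.44   52.74] 20.5
48.7667
```

```bash
python3 - <<'E'
from h import *
grip(50); o=get_obs(); print(o['grip_width'],fD(),o['t'])
p=inD(o['tcp_pos'])
move_l(D((2.0,-101.5,75)),speed=60); print(fD())
move_l(D((2.0,-101.5,170)),speed=200)
o,im=shot('wrist','pics/w9.png',1); cm=cam('wrist',o); np.save('w9.npy',np.r_[o['tcp_pos'],o['ee_rot']])
for d in regions_of('pin','wrist')[:2]: print('pin',round(d['score'],2),np.round(d['extent'],1))
q=lambda z:proj(cm,D((2.1,-101.5,z)))[0].round(1)
print('pred shoulder',q(46),'top',q(98),'if 4 mm high',q(102),'knob',proj(cm,D((0,0,86)))[0].round(1))
for n in ('bar_knob','cassette'): print(n,[(round(d['score'],2),np.round(d['extent'],1)) for d in spot_in(n,'wrist')[:2]])
for c in ('scene','side'):
    _,i=shot(c,f'pics/{c}9.png',1); cc=cam(c)
    for d in spot_in('pin',c)[:2]: print(c,round(d['score'],2),np.round(d['extent'],1),'pred',proj(cc,D((2.1,-101.5,46)))[0].round(1),proj(cc,D((2.1,-101.5,98)))[0].round(1))
print(get_obs()['t'])
cv2.imwrite('pics/m9.png',np.hstack([cv2.resize(im[:,:,::-1],(400,300)),cv2.resize(i[130:300,200:400][:,:,::-1],(400,300))]))
E
```

```text
50.20934457280324 [ 0.  -0.5  0. ] 49.1583
[-0.1 -0.5  0.7]
pin 0.73 [276.7 210.8  49.2  61.7]
pred shoulder [281.  199.7] top [281.1 224.4] if 4 mm high [281.1 226.8] knob [277.4  50.4]
bar_knob [(0.82, array([279.1, 101.3,  49.1, 202.7]))]
cassette [(0.84, array([277.1,  77.4,  80.1, 152.5]))]
scene 0.57 [287.4 214.3  18.6  20.2] pred [282.9 219.3] [293.1 208.4]
side 0.72 [291.2 205.1  19.2  23.9] pred [284.7 213.8] [295.3 196.7]
side 0.71 [242.6 223.3  15.5  21.8] pred [284.7 213.8] [295.3 196.7]
50.7167
```

```bash
python3 -c "
from h import *
o=get_obs(); print(o['t'],o['wrist_force'].round(1)); print(sign_off())"
```

```text
50.7167 [ 0.1 -0.1 -0.6]
the job is handed in; nothing more can be done
None
```

I finished all the steps in the order asked and handed the job in at 50.7 s of robot time, with the gripper clear of everything.

- **Cassette:** I set it down under force control until it met the deck, then slid it down to the stop studs and let go. A picture afterwards showed it seated squarely.
- **Bar:** I swung it by the knob until it met its stop. The stop was clear in the force reading (about 14 N), with the knob at the shut position.
- **Pin, first try:** The jaws stopped at 23 mm, probably on the cap above the buttons, so I let go. I gripped again 5 mm lower, and the jaws closed to 21 mm with both buttons in.
- **Pin insertion:** The pin went in with at most about 3 N on the way and stopped at 16 N. The fingers were then about 1 mm lower than I expected at the seat.

**Last checks:**
- **Seat:** The pin's outline in the wrist picture agrees to a few pixels with the shoulder sitting on the bar.
- **Buttons:** The pin measured about 49 px wide, where the shoulder alone would be about 42 px. That points to the buttons having sprung out.
- **Not checked:** The last picture could not be viewed because the 12-picture limit was reached, so these final checks rest on network detections only. I did not do a pull test. I also did not check the bystanders in a final picture, though no contact force showed near them.
- **Disagreement:** The lug hole lay about 2 mm uphill of my first deck fit. Two close views agreed on this, and I corrected for it before inserting the pin.

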